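# Slide a microplate under the reading head and start the photometer

### The arm

A 6-joint arm with a two-finger parallel gripper is mounted at the origin on the work surface. World frame = base frame: x ahead of the robot, y to its left, z up, the work surface at z = 0. Lengths are in mm, angles in rad, forces in N, time in s.
With the tool pointing down it reaches from about 400 to 925 mm from the base axis. Payload 3.4 kg.
Tool frame: the origin (TCP) lies between the finger pads; the fingertips stand 8 mm ahead of it and the grasp point (between the pads) lies 11 mm behind it; z points along the fingers, x is the direction in which the jaws open and shut, and the axes are right-handed (so a half turn about z gives the same grasp; the last joint's range is limited). The gripper opens to 85 mm and grips with 20 to 120 N. Pads are 22 mm wide; open, the fingers measure 114 mm over their backs; the gripper's body (76 mm by 85 mm) begins 54 mm behind the grasp point. The pads swing forward as they close: fully open they stand 13 mm farther back than shut.
Start: joints at [1.097, 0.307, 1.506, -0, 1.328, -0.073], TCP at [224.362, 529.427, 239.305] pointing down, gripper open.
Joint ranges: [-3.12, 3.12], [-1.05, 2.28], [0.14, 2.33], [-1.42, 4.57], [0.1, 2.73], [-2.68, 2.68]. Speed limits (rad/s): [2.57, 2.57, 3.14, 3.14, 3.14, 3.14].

### API

Orientations are given as a 3x3 rotation matrix whose columns are the frame's x, y, z axes.
In Python, from plant import sensors, optics, job gives the robot as it stands.
- The arm moves only by the shell command python3 -m handwheel 'ROWS' [OPENING]. ROWS is JSON, a list of rows, each a list of 2 entries, a list of its own where there are three numbers: the shift along the tool's x, y, z in m, then the turn, a rotation vector about the tool's x, y, z in rad. A call has 1 to 5 rows; each row is the pose to reach, as a shift and turn from the pose commanded when the call began, along the tool's axes at that moment; what a row does not reach only later rows make up. A row lasts 1/10 s, in which the tool goes at most 50 mm and 8.59 degrees, less where a joint would pass 70% of its speed; a pose out of reach is approached as far as the arm can. A call with a gripper value outside its range is refused whole. OPENING is the opening, from 0 (shut) to 1 (fully open), set as the call begins (- or left out, the last holds). The fingers move at their own pace and stop on an object; the grip force is fixed at half the most. Time passes only in rows, so rows that repeat a pose let the fingers close. It gives the time, the measured TCP pose, the force and the opening at its end, in the units of the state.
- sensors.state(): the state, without advancing time (a new reading comes with each control period).
- optics.camera(name): name is "scene" or "top" or "wrist"; returns the picture (384x512x3 uint8, red, green, blue); there is no depth.
- optics.get_calibration(name): a dict with "camera_matrix" (3x3 intrinsics, pixels), "k1" (the pictures are not rectified: a ray, as slopes to the right and down, at radius r is drawn at 1 + k1 r^2 times it, then the intrinsics apply), "pose" (4x4, takes a point from camera to world coordinates). Camera axes: x right, y up, looking along -z (the intrinsics and any distortion apply to the point x, -y, -z); pixel columns grow to the right and rows downward; lengths in mm; the calibration is good to about 2 mm. A picture is of the moment at which its call begins: read the wrist's pose just before it. get_calibration takes no time and is no camera call; for the wrist camera it gives the pose at the moment of the call.
- job.hand_in(): hands the job in, once; it reports no verdict.
The state is a dict: "time_s": time; "q": joint angles; "dq": joint speeds; "effort": joint torques, N m; "ee_pos": TCP position; "eef_rot": TCP orientation; "force": force on the tool from outside, world axes, zero at the start; "torque": the same for the moment, N m; "finger_gap": opening from 0.0 (shut) to 1.0 (fully open).
Only numpy, scipy, OpenCV 4.12 (cv2) and the standard library are available. Lean on these libraries where they do the work, as an engineer would, in place of code of your own. Each camera call takes 0.05 s, during which the arm holds its last target. There are 200 camera calls.

### The job

With the fingertips, push the loose 96-well plate lying askew on the photometer's deck along the track and under the low optical bridge until it is fully home against the end stop; slide it flat on the deck all the way, never lift or tip it, and do not bump the bridge. Only then press the round start key all the way down and let it come up again. Leave everything else on the bench where it stands.

Things in the scene. Friction and masses are not known exactly. Their poses are not given: they have to be found in the camera images.
- reader: Bench-top microplate photometer, fixed. Origin on the bench (z = 0) below the middle of its optical bridge; x runs along the track, the way plates are pushed in, y to the left, z up. Dark flat deck 22 mm above the bench, x -233 to +93 mm, y -117 to +50 mm. To the left, y 80 to 250 mm, x -150 to +90 mm, a cream housing, top 74 mm above the bench, with screen, flat keys and the round start key
- end_stop (a point): End stop across the far end of the track: middle of its near face, at deck height, 63.9 mm along x from the reader's origin. 105 mm wide, 10 mm above the deck. A plate touching it has its centre at the reader's x = 0: that is home
- left_rail (a point): Long straight rail on the left of the deck: point on its inner face, at deck height, at reader x = -135 mm, y = +44.5 mm. It runs along the whole track, x -235 to +75 mm, 8 mm above the deck
- right_rail (a point): Short rail on the right: point on its inner face, at deck height, at reader x = -25 mm, y = -46 mm, where the straight part begins (it ends at x = +76 mm). In front of it a lead-in flares outwards by about 10 mm to x = -48 mm. 8 mm above the deck
- optical_head: The low optical bridge, fixed: a grey beam across the track; frame the same as reader. x -30 to +30 mm, y -77 to +92 mm, underside 41 mm and top 71 mm above the bench, 4.6 mm above a plate lying flat. Its right leg stands on the deck, y -75.5 to -55.5 mm, x -22 to +22 mm
- plate: The loose plate: white, 96 round wells, 127.8 mm long (its x), 85.5 wide (y), 14.4 high, about 80 g, straight sides; origin at the centre of its underside. Starts on the deck before the bridge, askew by up to 12 degrees, the middle of its left side 16 to 40 mm off the left rail, x roughly along the track. Smooth and light: slides with under 1 N. Home, its rear end stands 34 mm out in front of the bridge
- start_key (a joint): Travel of the round start key in m: 0 up, 0.006 fully pressed; it springs back. Vertical push, about 1.5 N to begin and 5 N at the bottom
- start_key_top (a point): Middle of the top face of the start key: light round cap, 28 mm across, standing 10 mm proud of a round grey collar on top of the housing, 96 mm above the bench; it moves down with the key
- deep_plate: Bystander: tall deep-well plate with square wells, 128 x 86 x 44 mm, on the bench to the right of the photometer; too tall for the bridge. Origin at the centre of its underside
- amber_bottle: Bystander: amber reagent bottle, 42 mm across, 85 mm high, on the bench close to the right of the photometer. Origin at the centre of its underside
- jar: Bystander: white screw-top jar, 48 mm across, 55 mm high, on the bench close to the right of the photometer. Origin at the centre of its underside
- vial: Bystander: small glass vial, 24 mm across, 46 mm high, standing on the photometer's housing beyond the key, at the left. Origin at the centre of its underside
- tube_rack: Bystander: black rack of blood tubes, 101 x 63 mm, 85 mm high over the caps, on the bench to the left of the photometer. Origin at the centre of its underside
There are look-alikes about, which are no part of the job. There is more than one size of the plate; the one meant has the size given above.

How it is judged (in metres and radians):
On the way, in this order (a step that is already met when the one before it is completed fails the run):
1. the plate lies fully home under the bridge, flat and against the end stop (x of plate in the frame of reader between -0.005 and 0.003 m and y of plate in the frame of reader between -0.007 and 0.007 m and z of plate in the frame of reader between 0.018 and 0.025 m and angle between the x axis of plate and the x axis of reader, either way round below 0.07 rad and angle between plate's own z axis and vertical below 0.04 rad and value of joint start_key below 0.001 m), for 0.2 s.
2. the start key is pressed all the way down (value of joint start_key above 0.0048 m), for 0.05 s.
At the end, for the whole second after the job is handed in: The plate is at rest flat on the deck (tilt under 0.04 rad), against the end stop (centre 5 mm short to 3 mm past home along the track, within 7 mm across it), square within 0.07 rad; the start key was pressed at least 4.8 mm after the plate came home, and is up again (all of step 1 and linear speed of plate below 0.005 m/s); the robot touches nothing.
It fails at once if the plate is lifted off the deck by more than 4 mm (z of plate in the frame of reader above 0.026 m).
It fails at once if the plate is tipped by more than 4 degrees (angle between plate's own z axis and vertical above 0.07 rad).
It fails at once if the optical bridge is bumped with more than 5 N (contact force between optical_head and anything else above 5 N).
It fails at once if the start key is pressed while the plate is not home (value of joint start_key above 0.003 m and not (x of plate in the frame of reader between -0.005 and 0.003 m and y of plate in the frame of reader between -0.007 and 0.007 m and z of plate in the frame of reader between 0.018 and 0.025 m and angle between the x axis of plate and the x axis of reader, either way round below 0.07 rad and angle between plate's own z axis and vertical below 0.04 rad)).
It fails at once if a bystander is shifted by more than 20 mm or tipped (distance of any of deep_plate, amber_bottle, jar, vial, tube_rack from where it was at the start of the episode above 0.02 m or angle between any of deep_plate, amber_bottle, jar, vial, tube_rack's own z axis and vertical above 0.2 rad).
It also fails if it takes over 61 s, if anything falls off the work surface, if the arm or the gripper's body presses on something with over 40 N, if the wrist force passes 120 N, or if a joint passes its speed limit or range.

## Working session

There is one attempt and no reset: what is moved stays moved. The work goes in short steps, Python scripts to look and compute and a shell command to move; the robot and the scene stay as the last step left them, time stands still between calls to the robot, and variables do not carry over. Pictures are saved under pics/ and viewed, about 8 in all and at most 12, crops included, and the job is handed in when it is done.

```bash
mkdir -p pics; ls; python3 - <<'E'
from plant import sensors, optics
import cv2,numpy as np
s=sensors.state();print({k:np.round(v,3).tolist() for k,v in s.items()})
for n in("scene","top","wrist"):
    c=optics.get_calibration(n);print(n,np.round(c["camera_matrix"],1).tolist(),c["k1"],np.round(c["pose"],3).tolist())
    im=optics.camera(n);cv2.imwrite(f"pics/{n}0.png",im[:,:,::-1])
a=cv2.imread("pics/top0.png");b=cv2.imread("pics/scene0.png")
cv2.imwrite("pics/top0b.png",cv2.resize(a,(800,600),interpolation=cv2.INTER_CUBIC))
E
```

```text
pics
{'time_s': 0.0, 'q': [1.097, 0.308, 1.508, 0.0, 1.328, -0.073], 'dq': [-0.001, -0.001, 0.001, -0.001, 0.0, -0.002], 'effort': [0.002, -45.753, -25.193, 0.0, 0.013, -0.0], 'ee_pos': [224.025, 528.807, 238.374], 'eef_rot': [[0.39, 0.921, -0.001], [0.921, -0.39, -0.002], [-0.002, -0.0, -1.0]], 'force': [0.144, 0.621, 0.359], 'torque': [-0.001, 0.024, 0.021], 'finger_gap': 0.999}
scene [[363.9, 0.0, 252.2], [0.0, 363.9, 193.1], [0.0, 0.0, 1.0]] 0.002389898002510399 [[0.707, -0.523, 0.475, 1024.834], [0.707, 0.537, -0.46, -526.275], [-0.015, 0.661, 0.75, 893.586], [0.0, 0.0, 0.0, 1.0]]
top [[405.5, 0.0, 248.4], [0.0, 405.5, 192.9], [0.0, 0.0, 1.0]] 0.028883685613909877 [[0.095, 0.973, -0.209, 242.259], [-0.996, 0.091, -0.025, -55.838], [-0.006, 0.21, 0.978, 1370.968], [0.0, 0.0, 0.0, 1.0]]
wrist [[280.2, 0.0, 252.5], [0.0, 280.2, 192.2], [0.0, 0.0, 1.0]] -0.023685796438806608 [[0.391, -0.885, -0.255, 158.692], [0.921, 0.375, 0.11, 556.466], [-0.002, -0.278, 0.961, 372.722], [0.0, 0.0, 0.0, 1.0]]
```

View pics/top0b.png

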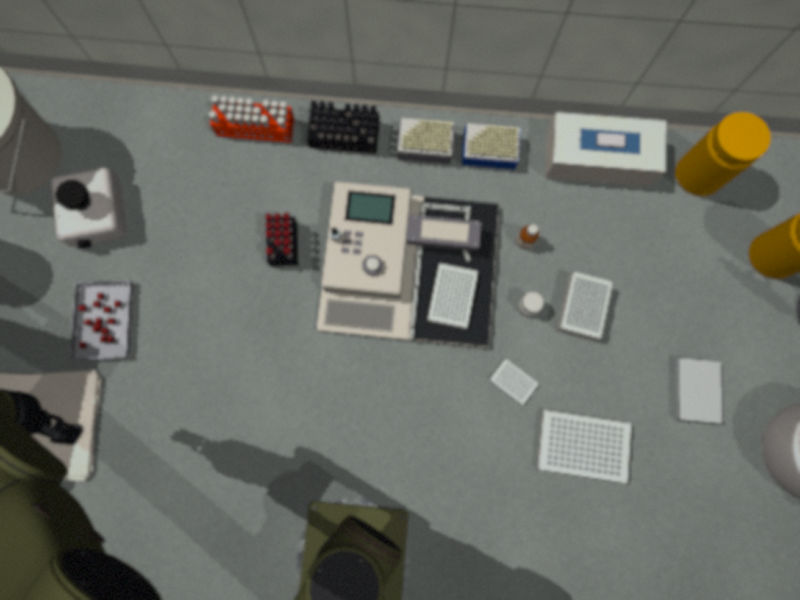

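View pics/scene0.png

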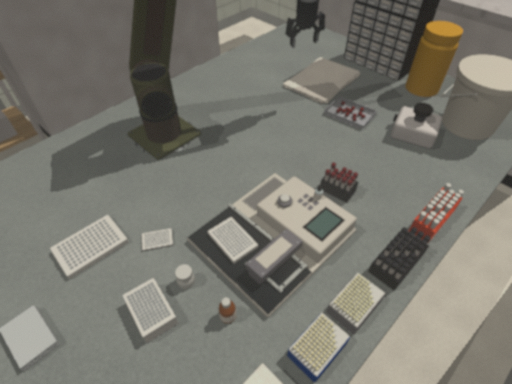

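The chosen plate is the one on the dark deck at top (453,295). The look-alikes are the plate at (585,448), the tall one at (587,305), the small one at (514,382), the lid at (700,390) and the racks behind. The bridge is at (445,232) and the key at (373,265).

```bash
cat > h.py <<'E'
import numpy as np,cv2
from plant import sensors, optics
def cal(n):
    c=optics.get_calibration(n);return np.array(c["camera_matrix"]),c["k1"],np.array(c["pose"])
def ray2w(c,uv,z):
    K,k1,P=c;uv=np.atleast_2d(np.float64(uv))
    d=np.array([k1,0,0,0,0.])
    n=cv2.undistortPoints(uv.reshape(-1,1,2),K,d).reshape(-1,2)
    r=np.c_[n[:,0],-n[:,1],-np.ones(len(n))]@P[:3,:3].T
    z=np.broadcast_to(z,len(n)); t=(z-P[2,3])/r[:,2]
    return P[:3,3]+r*t[:,None]
def w2p(c,X):
    K,k1,P=c;x=(np.atleast_2d(X)-P[:3,3])@P[:3,:3]
    n=np.c_[x[:,0]/-x[:,2],-x[:,1]/-x[:,2]];n=n*(1+k1*(n**2).sum(1))[:,None]
    return n@K[:2,:2].T+K[:2,2]
def reader(R,o,pts):  # reader frame->world
    c,s=np.cos(R),np.sin(R);p=np.atleast_2d(np.float64(pts)).copy()
    p[:,:2]=p[:,:2]@np.array([[c,s],[-s,c]])+o
    return p
E
python3 - <<'E'
from h import *
c=cal("top")
P=lambda u,z:print(np.round(ray2w(c,np.array(u)/1.5625,z)[:,:2]).tolist())
P([[490,345],[498,205],[415,338]],22)
P([[437,265],[478,269],[468,327],[430,321]],36.4)
P([[373,262]],96)
P([[415,219],[480,219],[478,248],[410,243]],71)
E
```

```text
[[456.0, -247.0], [774.0, -246.0], [456.0, -86.0]]
[[618.0, -120.0], [618.0, -209.0], [488.0, -196.0], [493.0, -114.0]]
[[596.0, 17.0]]
[[707.0, -63.0], [719.0, -202.0], [654.0, -202.0], [652.0, -57.0]]
```

```bash
R='[[[-0.132,0.192,-0.007],[0,0,0]],[[-0.132,0.192,-0.007],[0,0,0]],[[-0.132,0.192,-0.007],[0,0,0]],[[-0.132,0.192,-0.007],[0,0,0]],[[-0.132,0.192,-0.007],[0,0,0]]]'; true
python3 -m handwheel '[[[-0.132,0.192,-0.007],[0,0,0]],[[-0.132,0.192,-0.007],[0,0,0]],[[-0.132,0.192,-0.007],[0,0,0]],[[-0.132,0.192,-0.007],[0,0,0]],[[-0.132,0.192,-0.007],[0,0,0]]]'
python3 -m handwheel '[[[-0.132,0.192,-0.007],[0,0,0]],[[-0.132,0.192,-0.007],[0,0,0]],[[-0.132,0.192,-0.007],[0,0,0]],[[-0.132,0.192,-0.007],[0,0,0]],[[-0.132,0.192,-0.007],[0,0,0]]]'
python3 -m handwheel '[[[-0.132,0.192,-0.007],[0,0,0]],[[-0.132,0.192,-0.007],[0,0,0]],[[-0.132,0.192,-0.007],[0,0,0]],[[-0.132,0.192,-0.007],[0,0,0]],[[-0.132,0.192,-0.007],[0,0,0]]]'
python3 -m handwheel '[[[0,0,0],[0,0,0.14]],[[0,0,0],[0,0,0.28]],[[0,0,0],[0,0,0.42]],[[0,0,0],[0,0,0.56]],[[0,0,0],[0,0,0.7]]]'
python3 -m handwheel '[[[0,0,0],[0,0,0.14]],[[0,0,0],[0,0,0.28]],[[0,0,0],[0,0,0.4]],[[0,0,0],[0,0,0.47]],[[0,0,0],[0,0,0.47]]]'
python3 - <<'E'
from h import *
import pickle
c=cal("wrist");im=optics.camera("wrist");pickle.dump(c,open("w1.pkl","wb"))
cv2.imwrite("pics/w1.png",im[:,:,::-1]);cv2.imwrite("pics/w1b.png",cv2.resize(im[:,:,::-1],(800,600),interpolation=cv2.INTER_CUBIC))
print(sensors.state()["q"],c[2])
E
```

```text
time_s: 0.65
ee_pos: [350.4, 330.2, 246.2]
eef_rot: [[0.391, 0.92, -0.0], [0.92, -0.391, -0.001], [-0.001, 0.0, -1.0]]
force: [0.6, 0.7, 0.1]
finger_gap: 0.999
time_s: 1.15
ee_pos: [476.3, 133.7, 253.3]
eef_rot: [[0.392, 0.92, 0.001], [0.92, -0.392, -0.001], [-0.0, 0.001, -1.0]]
force: [0.5, 0.8, -0.2]
finger_gap: 1.001
time_s: 1.65
ee_pos: [601.7, -63.2, 260.0]
eef_rot: [[0.392, 0.92, 0.0], [0.92, -0.392, -0.001], [-0.001, 0.001, -1.0]]
force: [0.3, 0.2, -0.2]
finger_gap: 0.998
time_s: 2.15
ee_pos: [599.9, -60.0, 259.8]
eef_rot: [[0.894, 0.447, -0.001], [0.447, -0.894, 0.0], [-0.001, -0.001, -1.0]]
force: [-0.0, -0.3, 1.1]
finger_gap: 1.004
time_s: 2.65
ee_pos: [599.9, -59.9, 259.9]
eef_rot: [[1.0, -0.0, -0.001], [-0.0, -1.0, 0.0], [-0.001, -0.0, -1.0]]
force: [0.2, -1.1, 0.2]
finger_gap: 1.002
[-1.69510934e-01  3.31876317e-01  1.41446386e+00 -8.58991262e-06
  1.39601969e+00 -1.71087354e-01] [[ 9.99996965e-01 -1.94255123e-04  2.45616618e-03  5.99880320e+02]
 [-4.98261949e-04  9.60345125e-01  2.78813544e-01  1.07317349e+01]
 [-2.41292817e-03 -2.78813922e-01  9.60342113e-01  3.94136797e+02]
 [ 0.00000000e+00  0.00000000e+00  0.00000000e+00  1.00000000e+00]]
```

View pics/w1b.png

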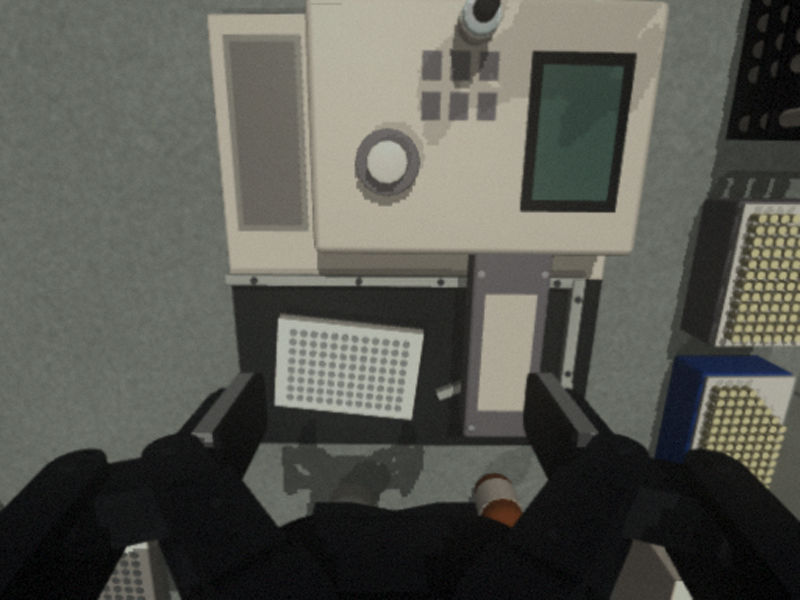

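```bash
python3 - <<'E'
from h import *
import pickle
c=pickle.load(open("w1.pkl","rb"))
def P(n,u,z):
    r=ray2w(c,np.array(u)/1.5625,z)[:,:2];print(n,np.round(r,1).tolist());return r
P("rail inner top",[[236,287],[467,288]],30)
P("housing y80 x-150/90",[[317,250],[632,250]],74)
P("bridge",[[466,435],[537,436]],71)
p=P("plate",[[280,317],[423,331],[411,419],[275,405]],36.4)
print("ctr",p.mean(0),"len",np.linalg.norm(p[1]-p[0]),np.linalg.norm(p[3]-p[0]),np.arctan2(*(p[1]-p[0]+p[2]-p[3])[::-1]))
P("deck",[[240,442],[232,287],[600,290]],22)
P("key",[[388,161]],96)
P("endstop",[[566,385],[580,285]],32)
P("bottle cap",[[497,490]],85)
P("vial",[[482,10]],74+46)
E
```

```text
rail inner top [[462.3, -83.0], [661.2, -83.9]]
housing y80 x-150/90 [[541.9, -43.5], [775.1, -43.3]]
bridge [[659.5, -201.7], [719.8, -202.8]]
plate [[500.2, -108.1], [623.7, -120.8], [614.2, -207.4], [489.2, -193.1]]
ctr [ 556.82156983 -157.35003404] len 124.12311785711437 85.78555205116967 -0.10817808167828383
deck [[446.9, -242.4], [455.8, -85.1], [780.3, -87.7]]
key [[594.9, 18.6]]
endstop [[756.0, -175.1], [757.6, -80.7]]
bottle cap [[685.7, -246.0]]
vial [[647.5, 98.0]]
```

Positions agree with the sizes given: plate 124 × 86 mm, and the bridge 60 mm along x. Reader origin is about (690,-126.5), yaw about 0. The plate is about 33 mm off the left rail, yaw -0.11. I'll push it sideways to the rail with two spread fingertips, then push it in from behind.

```bash

python3 -m handwheel '[[[-0.012,0.048,0],[0,0,0]],[[-0.024,0.09,0],[0,0,0]],[[-0.036,0.134,0],[0,0,0]],[[-0.043,0.172,0],[0,0,0]],[[-0.043,0.172,0.03],[0,0,0]]]' 0.6
python3 -m handwheel '[[[0,0,0.045],[0,0,0]],[[0,0,0.09],[0,0,0]],[[0,0,0.135],[0,0,0]],[[0,0,0.16],[0,0,0]],[[0,0,0.17],[0,0,0]]]'
python3 -m handwheel '[[[0,0,0.01],[0,0,0]],[[0,0,0.015],[0,0,0]],[[0,0,0.02],[0,0,0]],[[0,0,0.02],[0,0,0]]]'
python3 - <<'E'
from h import *
im=optics.camera("wrist")
cv2.imwrite("pics/w2.png",im[:,:,::-1])
print(sensors.state()["force"])
E
```

```text
time_s: 3.2
ee_pos: [559.2, -238.5, 234.1]
eef_rot: [[1.0, -0.003, 0.009], [-0.003, -1.0, -0.007], [0.009, 0.007, -1.0]]
force: [1.7, 0.7, 0.0]
finger_gap: 0.599
time_s: 3.7
ee_pos: [555.0, -230.9, 57.0]
eef_rot: [[1.0, 0.001, -0.006], [0.001, -1.0, 0.003], [-0.006, -0.003, -1.0]]
force: [0.1, -0.4, -0.3]
finger_gap: 0.599
time_s: 4.1
ee_pos: [557.7, -232.1, 40.8]
eef_rot: [[1.0, 0.0, 0.001], [0.0, -1.0, -0.001], [0.001, 0.001, -1.0]]
force: [-0.1, -0.3, -0.3]
finger_gap: 0.601
[ 0.77755867 -0.34075368  0.25204247]
```

View pics/w2.png

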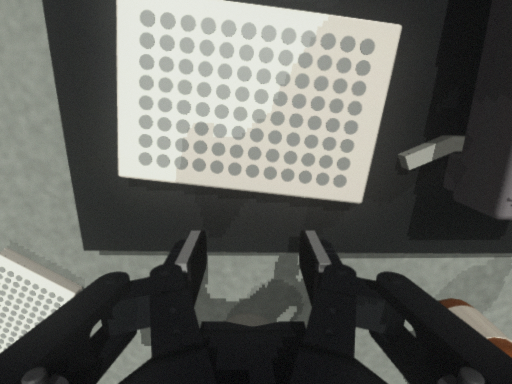

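Fingertips are at (193,240) and (315,240), clear in front of the plate's right side (rows 178-200). I'll lower and push.

```bash

python3 -m handwheel '[[[0,0,0.005],[0,0,0]],[[0,0,0.009],[0,0,0]],[[0,-0.004,0.009],[0,0,0]],[[0,-0.008,0.009],[0,0,0]],[[0,-0.012,0.009],[0,0,0]]]'
python3 -m handwheel '[[[0,-0.004,0],[0,0,0]],[[0,-0.008,0],[0,0,0]],[[0,-0.012,0],[0,0,0]],[[0,-0.016,0],[0,0,0]],[[0,-0.02,0],[0,0,0]]]'
python3 -m handwheel '[[[0,-0.003,0],[0,0,0]],[[0,-0.006,0],[0,0,0]],[[0,-0.009,0],[0,0,0]],[[0,-0.012,0],[0,0,0]],[[0,-0.014,0],[0,0,0]]]'
python3 -m handwheel '[[[0,-0.001,0],[0,0,0]],[[0,-0.002,0],[0,0,0]],[[0,-0.003,0],[0,0,0]],[[0,-0.003,0],[0,0,0]]]'
```

```text
time_s: 4.65
ee_pos: [557.2, -219.5, 31.3]
eef_rot: [[1.0, 0.0, -0.0], [0.0, -1.0, 0.0], [-0.0, -0.0, -1.0]]
force: [1.4, 0.4, -0.2]
finger_gap: 0.596
time_s: 5.15
ee_pos: [557.4, -199.7, 31.4]
eef_rot: [[1.0, 0.0, 0.0], [0.0, -1.0, -0.0], [0.0, 0.0, -1.0]]
force: [-0.3, -0.7, -0.5]
finger_gap: 0.598
time_s: 5.65
ee_pos: [557.2, -185.7, 31.3]
eef_rot: [[1.0, 0.0, -0.0], [0.0, -1.0, 0.0], [-0.0, -0.0, -1.0]]
force: [0.1, -0.7, 0.4]
finger_gap: 0.594
time_s: 6.05
ee_pos: [557.2, -182.8, 31.3]
eef_rot: [[1.0, -0.0, -0.0], [-0.0, -1.0, 0.0], [-0.0, -0.0, -1.0]]
force: [0.0, 0.2, -0.2]
finger_gap: 0.596
```

Not at the rail yet, so I'll creep further and watch the force.

```bash

for i in 1; do python3 -m handwheel '[[[0,-0.0015,0],[0,0,0]],[[0,-0.0015,0],[0,0,0]]]'; done
python3 -m handwheel '[[[0,-0.001,0],[0,0,0]],[[0,-0.001,0],[0,0,0]]]'
python3 -m handwheel '[[[0,-0.001,0],[0,0,0]],[[0,-0.001,0],[0,0,0]]]'
python3 - <<'E'
from h import *
im=optics.camera("wrist")
cv2.imwrite("pics/w3.png",im[:,:,::-1])
print(sensors.state()["force"])
E
```

```text
time_s: 6.25
ee_pos: [557.1, -181.2, 31.3]
eef_rot: [[1.0, -0.0, -0.0], [-0.0, -1.0, 0.0], [-0.0, -0.0, -1.0]]
force: [-0.0, -0.3, 0.1]
finger_gap: 0.599
time_s: 6.45
ee_pos: [557.2, -180.3, 31.3]
eef_rot: [[1.0, -0.0, -0.0], [-0.0, -1.0, 0.0], [-0.0, -0.0, -1.0]]
force: [0.6, -0.3, -0.2]
finger_gap: 0.604
time_s: 6.65
ee_pos: [557.2, -179.3, 31.3]
eef_rot: [[1.0, 0.0, -0.0], [0.0, -1.0, 0.0], [-0.0, -0.0, -1.0]]
force: [0.2, 0.3, 0.1]
finger_gap: 0.597
[-0.44964785  0.31942741 -0.15000401]
```

View pics/w3.png

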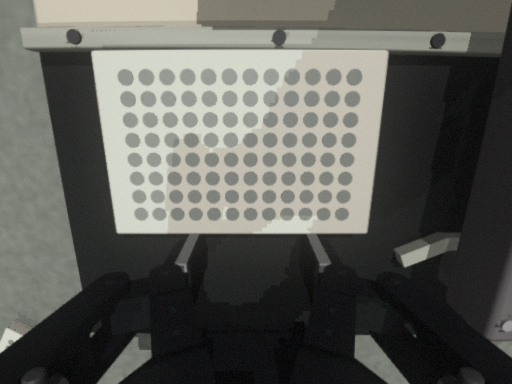

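Plate is square now (left edge row 50), nearly touching the rail (row 48). I'll creep until there is contact.

```bash

for i in 1; do python3 -m handwheel '[[[0,-0.001,0],[0,0,0]],[[0,-0.001,0],[0,0,0]]]'; done
python3 -m handwheel '[[[0,-0.001,0],[0,0,0]],[[0,-0.001,0],[0,0,0]]]'
```

```text
time_s: 6.9
ee_pos: [557.1, -178.7, 31.3]
eef_rot: [[1.0, 0.0, -0.0], [0.0, -1.0, -0.0], [-0.0, 0.0, -1.0]]
force: [-0.1, -2.0, 0.8]
finger_gap: 0.603
time_s: 7.1
ee_pos: [557.1, -178.5, 31.4]
eef_rot: [[1.0, 0.0, -0.0], [0.0, -1.0, -0.002], [-0.0, 0.002, -1.0]]
force: [-1.2, -5.7, -0.8]
finger_gap: 0.602
```

```bash

python3 -m handwheel '[[[0,0.008,0],[0,0,0]],[[0,0.02,0],[0,0,0]],[[0,0.02,-0.03],[0,0,0]],[[0,0.02,-0.07],[0,0,0]],[[0,0.02,-0.1],[0,0,0]]]'
python3 -m handwheel '[[[-0.03,-0.02,0],[0,0,0]],[[-0.06,-0.04,0],[0,0,0]],[[-0.09,-0.06,0],[0,0,0]],[[-0.107,-0.073,0],[0,0,0]],[[-0.107,-0.073,0],[0,0,0]]]'
python3 -m handwheel '[[[0,0,0],[0,0,-0.14]],[[0,0,0],[0,0,-0.28]],[[0,0,0],[0,0,-0.42]],[[0,0,0],[0,0,-0.56]],[[0,0,0],[0,0,-0.7]]]'
python3 -m handwheel '[[[0,0,0],[0,0,-0.14]],[[0,0,0],[0,0,-0.28]],[[0,0,0],[0,0,-0.42]],[[0,0,0],[0,0,-0.56]],[[0,0,0],[0,0,-0.7]]]'
python3 -m handwheel '[[[0,0,0],[0,0,-0.09]],[[0,0,0],[0,0,-0.17]],[[0,0,0],[0,0,-0.17]],[[0,0,0],[0,0,-0.17]]]'
python3 - <<'E'
from h import *
import pickle
c=cal("wrist");im=optics.camera("wrist");pickle.dump(c,open("w4.pkl","wb"))
cv2.imwrite("pics/w4.png",im[:,:,::-1])
print(sensors.state()["force"])
E
```

```text
time_s: 7.6
ee_pos: [557.7, -198.4, 133.0]
eef_rot: [[1.0, -0.001, 0.001], [-0.001, -1.0, -0.0], [0.001, 0.0, -1.0]]
force: [0.8, -0.5, -1.1]
finger_gap: 0.598
time_s: 8.1
ee_pos: [446.5, -122.8, 131.1]
eef_rot: [[1.0, 0.0, -0.003], [0.0, -1.0, 0.002], [-0.003, -0.002, -1.0]]
force: [0.1, 0.4, 0.2]
finger_gap: 0.598
time_s: 8.6
ee_pos: [452.0, -125.7, 131.6]
eef_rot: [[0.761, 0.648, 0.002], [0.648, -0.761, -0.001], [0.001, 0.002, -1.0]]
force: [0.0, -0.2, 0.5]
finger_gap: 0.598
time_s: 9.1
ee_pos: [452.0, -125.7, 131.5]
eef_rot: [[0.165, 0.986, 0.002], [0.986, -0.165, -0.001], [-0.0, 0.002, -1.0]]
force: [0.4, -1.6, 0.6]
finger_gap: 0.6
time_s: 9.5
ee_pos: [451.2, -125.2, 131.4]
eef_rot: [[0.003, 1.0, 0.001], [1.0, -0.003, -0.0], [-0.0, 0.001, -1.0]]
force: [0.5, -0.1, 0.1]
finger_gap: 0.6
[0.43381734 0.26366009 0.43918567]
```

View pics/w4.png

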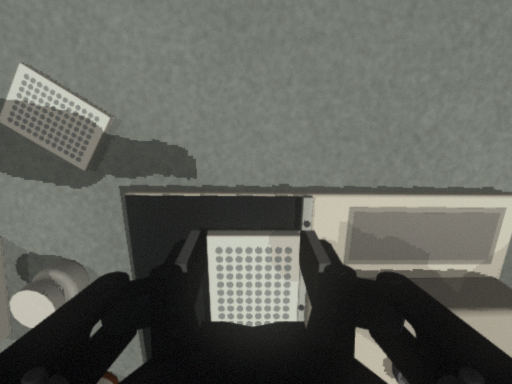

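```bash
python3 - <<'E'
from h import *
import pickle
c=pickle.load(open("w4.pkl","rb"))
print(ray2w(c,[[208,234],[300,231]],36.4).round(1),ray2w(c,[[127,193],[300,193]],22).round(1))
print(w2p(c,[[452,-125.5-25,125],[452,-125.5+25,125]]))
E
```

```text
[[ 485.1 -165.3   36.4]
 [ 482.5  -83.4   36.4]] [[ 451.  -239.7   22. ]
 [ 451.6  -82.4   22. ]]
[[207.38497396 246.46687341]
 [297.6024265  246.17799171]]
```

```bash

python3 -m handwheel '[[[0,0,0.03],[0,0,0]],[[0,0,0.06],[0,0,0]],[[0,0,0.085],[0,0,0]],[[0,0,0.095],[0,0,0]],[[0,0,0.099],[0,0,0]]]' 0.4
python3 -m handwheel '[[[0,0,0],[0,0,0]],[[0,0.005,0],[0,0,0]],[[0,0.01,0],[0,0,0]],[[0,0.015,0],[0,0,0]],[[0,0.018,0],[0,0,0]]]'
python3 -m handwheel '[[[0,0.004,0],[0,0,0]],[[0,0.008,0],[0,0,0]],[[0,0.012,0],[0,0,0]],[[0,0.016,0],[0,0,0]],[[0,0.02,0],[0,0,0]]]'
python3 -m handwheel '[[[0,0.006,0],[0,0,0]],[[0,0.012,0],[0,0,0]],[[0,0.018,0],[0,0,0]],[[0,0.024,0],[0,0,0]],[[0,0.03,0],[0,0,0]]]'
```

```text
time_s: 10.05
ee_pos: [449.8, -124.3, 31.4]
eef_rot: [[0.002, 1.0, -0.002], [1.0, -0.002, 0.001], [0.001, -0.002, -1.0]]
force: [0.4, -0.3, 0.1]
finger_gap: 0.399
time_s: 10.55
ee_pos: [469.6, -124.7, 33.0]
eef_rot: [[0.001, 1.0, 0.002], [1.0, -0.001, -0.001], [-0.001, 0.002, -1.0]]
force: [0.3, -0.7, 0.6]
finger_gap: 0.395
time_s: 11.05
ee_pos: [488.3, -124.4, 32.2]
eef_rot: [[0.001, 1.0, -0.001], [1.0, -0.001, 0.0], [0.0, -0.001, -1.0]]
force: [-0.3, -0.2, -0.2]
finger_gap: 0.403
time_s: 11.55
ee_pos: [518.8, -124.5, 32.3]
eef_rot: [[0.001, 1.0, -0.0], [1.0, -0.001, -0.0], [-0.0, -0.0, -1.0]]
force: [-0.3, -0.8, 0.1]
finger_gap: 0.404
```

```bash

python3 -m handwheel '[[[0,0.004,0],[0,0,0]],[[0,0.008,0],[0,0,0]],[[0,0.012,0],[0,0,0]],[[0,0.016,0],[0,0,0]],[[0,0.02,0],[0,0,0]]]'
python3 -m handwheel '[[[0,0.004,0],[0,0,0]],[[0,0.008,0],[0,0,0]],[[0,0.012,0],[0,0,0]],[[0,0.016,0],[0,0,0]],[[0,0.02,0],[0,0,0]]]'
python3 - <<'E'
from h import *
im=optics.camera("wrist")
cv2.imwrite("pics/w5.png",im[:,:,::-1])
E
```

```text
time_s: 12.05
ee_pos: [538.5, -124.5, 32.3]
eef_rot: [[0.001, 1.0, -0.0], [1.0, -0.001, 0.0], [0.0, -0.0, -1.0]]
force: [0.3, -1.1, -0.1]
finger_gap: 0.401
time_s: 12.55
ee_pos: [558.6, -124.5, 32.3]
eef_rot: [[0.001, 1.0, 0.0], [1.0, -0.001, 0.0], [0.0, 0.0, -1.0]]
force: [-0.6, -0.0, 0.5]
finger_gap: 0.396
```

View pics/w5.png

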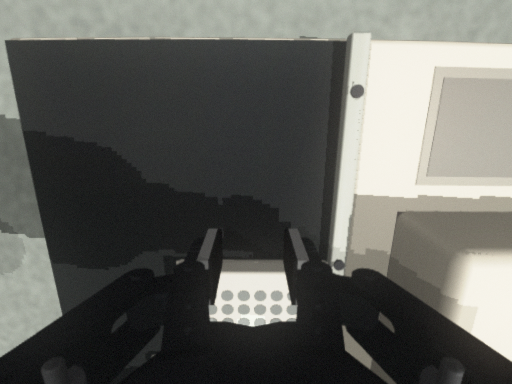

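The rear edge (row 260) is square against both fingertips at (210,235) and (292,235). I'll carry on.

```bash

python3 -m handwheel '[[[0,0.004,0],[0,0,0]],[[0,0.008,0],[0,0,0]],[[0,0.012,0],[0,0,0]],[[0,0.016,0],[0,0,0]],[[0,0.02,0],[0,0,0]]]'
python3 -m handwheel '[[[0,0.004,0],[0,0,0]],[[0,0.008,0],[0,0,0]],[[0,0.012,0],[0,0,0]],[[0,0.016,0],[0,0,0]],[[0,0.02,0],[0,0,0]]]'
python3 -m handwheel '[[[0,0.002,0],[0,0,0]],[[0,0.004,0],[0,0,0]],[[0,0.006,0],[0,0,0]],[[0,0.008,0],[0,0,0]],[[0,0.01,0],[0,0,0]]]'
```

```text
time_s: 13.1
ee_pos: [578.6, -124.5, 32.3]
eef_rot: [[0.001, 1.0, -0.0], [1.0, -0.001, -0.0], [-0.0, -0.0, -1.0]]
force: [-0.2, 1.1, 0.1]
finger_gap: 0.399
time_s: 13.6
ee_pos: [598.5, -124.5, 32.3]
eef_rot: [[0.001, 1.0, -0.0], [1.0, -0.001, 0.0], [0.0, -0.0, -1.0]]
force: [-1.3, -0.2, -0.1]
finger_gap: 0.406
time_s: 14.1
ee_pos: [608.3, -124.5, 32.3]
eef_rot: [[0.001, 1.0, -0.0], [1.0, -0.001, 0.0], [0.0, -0.0, -1.0]]
force: [-0.1, -0.4, 0.1]
finger_gap: 0.401
```

```bash

python3 -m handwheel '[[[0,0.001,0],[0,0,0]],[[0,0.002,0],[0,0,0]],[[0,0.003,0],[0,0,0]],[[0,0.003,0],[0,0,0]]]'
python3 -m handwheel '[[[0,0.001,0],[0,0,0]],[[0,0.002,0],[0,0,0]],[[0,0.002,0],[0,0,0]]]'
python3 -m handwheel '[[[0,0.001,0],[0,0,0]],[[0,0.001,0],[0,0,0]]]'
python3 -m handwheel '[[[0,0.001,0],[0,0,0]],[[0,0.001,0],[0,0,0]]]'
```

```text
time_s: 14.5
ee_pos: [611.4, -124.5, 32.3]
eef_rot: [[0.001, 1.0, 0.0], [1.0, -0.001, -0.0], [-0.0, 0.0, -1.0]]
force: [-0.8, -0.0, 0.1]
finger_gap: 0.397
time_s: 14.8
ee_pos: [613.1, -124.5, 32.3]
eef_rot: [[0.001, 1.0, -0.0], [1.0, -0.001, 0.0], [0.0, -0.0, -1.0]]
force: [-0.5, 0.7, 1.2]
finger_gap: 0.401
time_s: 15.0
ee_pos: [613.2, -124.5, 32.1]
eef_rot: [[0.001, 1.0, -0.002], [1.0, -0.001, 0.0], [0.0, -0.002, -1.0]]
force: [-3.9, -0.0, 1.8]
finger_gap: 0.4
time_s: 15.2
ee_pos: [613.2, -124.4, 32.0]
eef_rot: [[0.001, 1.0, -0.004], [1.0, -0.001, 0.0], [0.0, -0.004, -1.0]]
force: [-5.4, -0.9, 2.3]
finger_gap: 0.402
```

Firm contact at the end stop, within 2 mm of the predicted position. I'll back off, rise and check.

```bash

python3 -m handwheel '[[[0,-0.006,0],[0,0,0]],[[0,-0.02,0],[0,0,0]],[[0,-0.03,-0.02],[0,0,0]],[[0,-0.04,-0.06],[0,0,0]],[[0,-0.05,-0.1],[0,0,0]]]'
python3 -m handwheel '[[[0.02,-0.01,-0.04],[0,0,0]],[[0.04,-0.02,-0.05],[0,0,0]],[[0.04,-0.02,-0.05],[0,0,0]],[[0.04,-0.02,-0.05],[0,0,0]],[[0.04,-0.02,-0.05],[0,0,0]]]' 0
python3 - <<'E'
from h import *
import pickle
c=cal("wrist");im=optics.camera("wrist");pickle.dump(c,open("w6.pkl","wb"))
cv2.imwrite("pics/w6.png",cv2.resize(im[:,:,::-1],(800,600),interpolation=cv2.INTER_CUBIC))
E
```

```text
time_s: 15.7
ee_pos: [565.1, -124.4, 132.7]
eef_rot: [[0.001, 1.0, -0.0], [1.0, -0.001, 0.0], [0.0, -0.0, -1.0]]
force: [0.3, 0.3, 0.6]
finger_gap: 0.403
time_s: 16.2
ee_pos: [545.4, -84.9, 181.5]
eef_rot: [[0.001, 1.0, -0.0], [1.0, -0.001, -0.0], [-0.0, -0.0, -1.0]]
force: [1.0, 0.4, -0.4]
finger_gap: -0.001
```

View pics/w6.png

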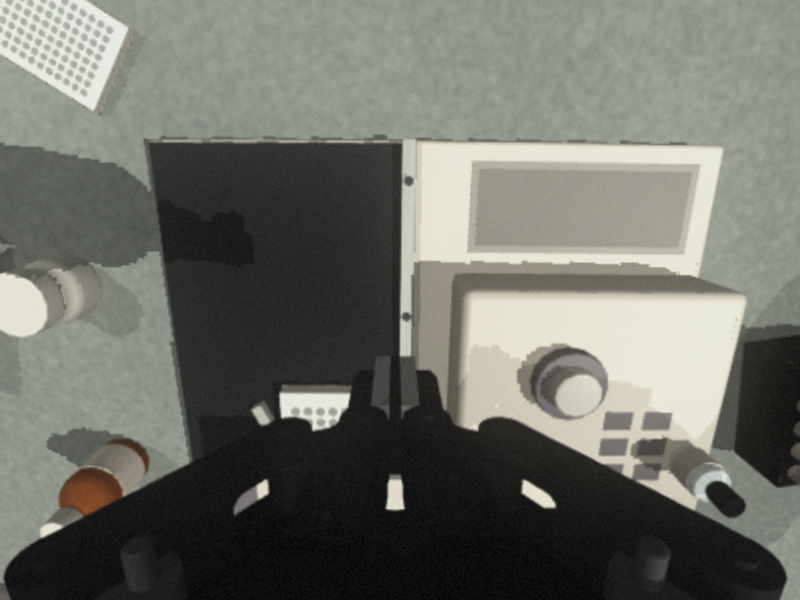

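```bash
python3 - <<'E'
from h import *
import pickle
c=pickle.load(open("w6.pkl","rb"));f=lambda u,z:ray2w(c,np.array(u)/1.5625,z).round(1).tolist()
print("rear",f([[281,385],[351,385]],36.4),"key",f([[579,395]],96),"deck front",f([[150,141],[400,142]],22),"vial top",f([[722,493]],120))
E
```

```text
rear [[617.0, -165.3, 36.4], [617.0, -115.9, 36.4]] key [[593.1, 18.1, 96.0]] deck front [[453.2, -241.1, 22.0], [454.7, -81.6, 22.0]] vial top [[640.3, 93.1, 120.0]]
```

```bash
python3 - <<'E'
from h import *
import pickle
c=pickle.load(open("w6.pkl","rb"))
im=cv2.imread("pics/w6.png")[350:450,230:380].copy()
im=cv2.resize(im,None,fx=5,fy=5,interpolation=cv2.INTER_CUBIC)
for z,col in((22,(0,0,255)),(36.4,(0,255,0))):
    for p in w2p(c,[[624.2,y,z] for y in (-169,-155,-140,-126)])*1.5625:
        cv2.circle(im,tuple(int(v) for v in (p-[230,350])*5),4,col,-1)
cv2.imwrite("pics/w6c.png",im)
E
```

```text
(no output)
```

View pics/w6c.png

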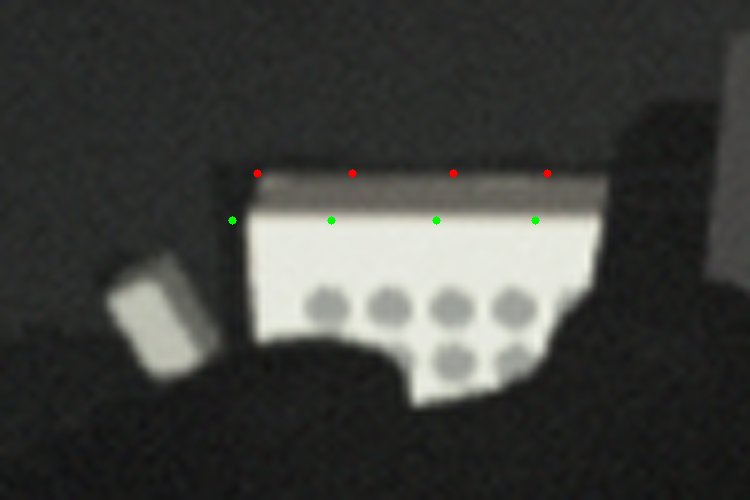

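The plate edge fits the expected home line to about 1 mm and is square. Now the key, at (593.5,18).

```bash

python3 -m handwheel '[[[0.04,0.02,0],[0,0,0]],[[0.08,0.038,0],[0,0,0]],[[0.103,0.048,0],[0,0,0]],[[0.103,0.048,0],[0,0,0]],[[0.103,0.048,0.02],[0,0,0]]]'
python3 -m handwheel '[[[0,0,0.025],[0,0,0]],[[0,0,0.045],[0,0,0]],[[0,0,0.05],[0,0,0]],[[0,0,0.05],[0,0,0]]]'
python3 -m handwheel '[[[0,0,0.003],[0,0,0]],[[0,0,0.006],[0,0,0]],[[0,0,0.008],[0,0,0]],[[0,0,0.008],[0,0,0]]]'
python3 -m handwheel '[[[0,0,0.001],[0,0,0]],[[0,0,0.002],[0,0,0]],[[0,0,0.003],[0,0,0]],[[0,0,0.003],[0,0,0]]]'
```

```text
time_s: 16.75
ee_pos: [595.7, 18.3, 163.2]
eef_rot: [[-0.001, 1.0, 0.004], [1.0, 0.001, -0.001], [-0.001, 0.004, -1.0]]
force: [0.7, -1.0, 0.2]
finger_gap: -0.0
time_s: 17.15
ee_pos: [592.3, 17.5, 110.8]
eef_rot: [[0.002, 1.0, -0.003], [1.0, -0.002, -0.0], [-0.0, -0.003, -1.0]]
force: [-0.1, -0.3, 0.9]
finger_gap: 0.0
time_s: 17.55
ee_pos: [593.4, 18.5, 104.6]
eef_rot: [[0.001, 1.0, 0.001], [1.0, -0.001, -0.0], [-0.0, 0.001, -1.0]]
force: [-0.2, 0.4, 0.2]
finger_gap: 0.0
time_s: 17.95
ee_pos: [593.6, 18.5, 101.6]
eef_rot: [[0.001, 1.0, 0.001], [1.0, -0.001, -0.0], [-0.0, 0.001, -1.0]]
force: [-0.9, -0.8, 2.6]
finger_gap: 0.002
```

Key is giving way (2.6 N). I'll press to the bottom.

```bash

python3 -m handwheel '[[[0,0,0.001],[0,0,0]],[[0,0,0.002],[0,0,0]],[[0,0,0.003],[0,0,0]],[[0,0,0.003],[0,0,0]]]'
python3 -m handwheel '[[[0,0,0.001],[0,0,0]],[[0,0,0.001],[0,0,0]]]'
python3 -m handwheel '[[[0,0,0.001],[0,0,0]],[[0,0,0.001],[0,0,0]]]'
```

```text
time_s: 18.35
ee_pos: [593.6, 18.5, 98.4]
eef_rot: [[0.001, 1.0, 0.001], [1.0, -0.001, 0.0], [0.0, 0.001, -1.0]]
force: [-0.9, 0.1, 5.0]
finger_gap: 0.001
time_s: 18.55
ee_pos: [593.6, 18.5, 98.0]
eef_rot: [[0.001, 1.0, 0.001], [1.0, -0.001, 0.0], [0.0, 0.001, -1.0]]
force: [-1.2, 0.1, 8.5]
finger_gap: 0.006
time_s: 18.75
ee_pos: [593.7, 18.5, 97.9]
eef_rot: [[0.001, 1.0, 0.001], [1.0, -0.001, -0.0], [-0.0, 0.001, -1.0]]
force: [-3.1, -0.1, 13.3]
finger_gap: -0.0
```

Bottomed (force rises while z stands still). I'll release, rise and move back for a last look.

```bash

python3 -m handwheel '[[[0,0,-0.004],[0,0,0]],[[0,0,-0.01],[0,0,0]],[[0,0,-0.04],[0,0,0]],[[0,0,-0.08],[0,0,0]],[[0,0,-0.085],[0,0,0]]]'
python3 -m handwheel '[[[-0.04,-0.02,0],[0,0,0]],[[-0.08,-0.038,0],[0,0,0]],[[-0.103,-0.048,0],[0,0,0]],[[-0.103,-0.048,0],[0,0,0]],[[-0.103,-0.048,0],[0,0,0]]]'
python3 - <<'E'
from h import *
c=cal("wrist");im=optics.camera("wrist")
o=cv2.resize(im[:,:,::-1],(800,600),interpolation=cv2.INTER_CUBIC)
for z in (22,36.4):
    for p in w2p(c,[[624.2,y,z] for y in (-169,-126)])*1.5625: cv2.circle(o,tuple(int(v) for v in p),1,(0,0,255),-1)
cv2.imwrite("pics/w7.png",o)
print(sensors.state()["force"])
E
```

```text
time_s: 19.25
ee_pos: [596.1, 18.3, 185.6]
eef_rot: [[0.001, 1.0, 0.008], [1.0, -0.001, -0.0], [-0.0, 0.008, -1.0]]
force: [0.7, -0.4, 0.4]
finger_gap: 0.004
time_s: 19.75
ee_pos: [544.7, -84.7, 180.7]
eef_rot: [[0.003, 1.0, -0.001], [1.0, -0.003, 0.001], [0.001, -0.001, -1.0]]
force: [-0.6, 0.9, -0.0]
finger_gap: -0.001
[-0.22824867  0.07841516 -0.23955999]
```

View pics/w7.png

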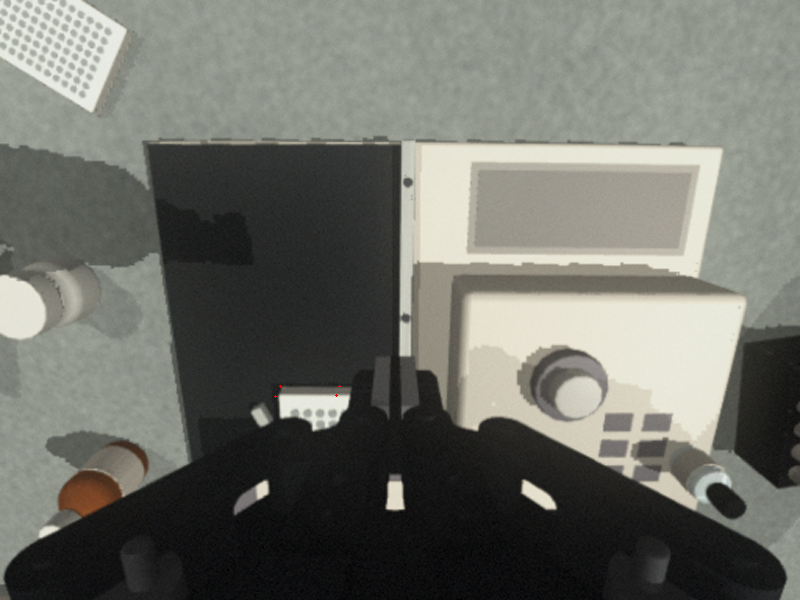

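The view is unchanged: plate home (rear edge at row 386), key up at (578,395), jar, bottle, vial and rack where they were.

```bash
python3 -c "
from plant import job;print(job.hand_in())"
```

```text
the job is handed in; nothing more can be done
None
```

The plate is home against the end stop, the start key has been pressed once and is up again, and I handed the job in at about 20 s of the 61 s allowed. The hand-in reports no verdict.

- **Plate:** I slid it sideways against the left rail with two spread fingertips, which squared it. I then pushed it from behind under the bridge until it stopped firmly at the end stop (about 5 N, within 2 mm of the predicted position).
- **Start key:** With the fingers shut, I pressed it about 6 mm to its bottom. The force rose to 13 N while the height stood still, then I released it.
- **Last checks:** The plate's rear edge matched the home line to about 1 mm and was square. Its position across the track was near the middle, to about 2 mm. The key was up, and the jar, amber bottle, vial and tube rack stood where they were; the deep-well plate was out of view in that last picture. No contact force showed on the tool.
- **One disagreement:** My first reading put the rear edge about 6 mm short of home. I had taken the edge's bottom line for its top; an overlay on a close crop resolved it before I pressed the key.

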